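Kit the sawn stock into its matching weld nests

ROBOT

A 6-joint arm with a two-finger parallel gripper is mounted at the origin on the work surface. World frame = base frame: x ahead of the robot, y to its left, z up, the work surface at z = 0. Lengths are in mm, angles in degrees, forces in N, time in s.
With the tool pointing down it reaches from about 300 to 850 mm from the base axis. Payload 4.2 kg.
Tool frame: the origin (TCP) lies between the finger pads; the fingertips stand 22 mm ahead of it and the grasp point (between the pads) lies 3 mm ahead of it (env.finger_overhang is the distance from the TCP to the fingertips, in mm); z points along the fingers, y is the line along which they close (so a half turn about z gives the same grasp; the last joint's range is limited). The gripper opens to 91 mm and grips with 3 to 60 N. Pads are 32 mm wide; open, the fingers measure 118 mm over their backs; the gripper's body (76 mm by 178 mm) begins 60 mm behind the grasp point.
Start: joints at [-68.812, 18.312, 89.639, -0, 72.044, -1.146], TCP at [218.506, -531.88, 235.976] pointing down, gripper open.
Joint ranges: [-177.97, 177.97], [-48.28, 115.42], [12.27, 149.76], [-77.06, 257.06], [2.81, 150.46], [-146.56, 146.56]. Speed limits (degrees/s): [147.25, 147.25, 180, 180, 180, 180].

INTERFACE

Orientations are given as [roll, pitch, yaw] about the fixed x, y, z axes, in that order (R = Rz(yaw) Ry(pitch) Rx(roll)).
In Python, from workcell import state, cams, ticket, look_for, outline_of, env gives the robot as it stands.
- The arm moves only by the tool servo_tool, never from a script. Its argument "steps" is a list of rows, each a list of 3 entries, a list of its own where there are three numbers: the closure in counts, from 0 (fully open) to 255 (shut), then the shift along the tool's x, y, z in mm, then the turn, a rotation vector about the tool's x, y, z in rad. A call has exactly 10 rows; each row shifts and turns the commanded pose from where the row before left it, along the tool's axes as they then stand; what a row does not reach is not made up. A row lasts 1/10 s, in which the tool goes at most 50 mm and 8.59 degrees, less where a joint would pass 70% of its speed; a pose out of reach is approached as far as the arm can. A call with a gripper value outside its range is refused whole. The fingers move at their own pace and stop on an object; "squeeze" is the grip in N (left out, the last holds). Time passes only in rows, so rows that do not move let the fingers close, or fill a call up. It gives the time, the measured TCP pose, the force, the opening and the grip force at its end, in the units of the state.
- state(): the state, without advancing time (a new reading comes with each control period).
- cams.grab_frame(name): name is "side" or "top" or "wrist"; returns a dict with "color" (480x640x3 uint8, red, green, blue), "z_map" (480x640 float32, mm along the optical axis (not along the pixel's ray), 0 where there is no reading), "fovy" (degrees; the focal length in pixels is half the picture's height over the tangent of half this angle, whatever the lens; pixels are square), "cx", "cy" (the principal point, pixels), "eye" and "rotation" of the camera in the world; the wrist camera has in their place "tool_from_camera" (4x4, takes a point from camera to tool coordinates, whose origin is the TCP and whose axes are the flange's). Camera axes: x right, y up, looking along -z (the intrinsics and any distortion apply to the point x, -y, -z); pixel columns grow to the right and rows downward; lengths in mm; the calibration is good to about 2 mm. A picture is of the moment at which its call begins: read the wrist's pose just before it.
- ticket.job_done(): hands the job in; it is judged then, once.
Trained networks look in a picture, given as the dict that the camera call returned (one of the last four; its "shot" number tells which), for a name from the list of things; names that differ only in an ending like _2 or _b are one class to them, and where a whole thing is asked for, a point or a joint stands for the part that bears it (a point fixed in the world has none). Each returns a list of dicts, best first, with "confidence" (0 to 1); they miss things now and then, are a little off and sometimes report something else, mostly with a low value. They report only what shows in the picture. A call takes as long as a camera call. They do not tell look-alikes from the thing itself.
- look_for(picture, thing): "at" ([column, row] in pixels, amid what is visible of it).
- outline_of(picture, thing): "pixels" (480x640 bool, what is visible of it) and "at" ([column, row] in pixels, amid what is visible of it).
The state is a dict: "time_s": time; "qpos": joint angles; "qvel": joint speeds; "effort": joint torques, N m; "ee_pos": TCP position; "ee_rot": TCP orientation; "force": force on the tool from outside, world axes, zero at the start; "torque": the same for the moment, N m; "gripper_width": finger opening in mm; "gripper_force": force on a finger pad.
Only numpy, scipy, OpenCV 4.12 (cv2) and the standard library are available. Lean on these libraries where they do the work, as an engineer would, in place of code of your own. Each camera call takes 0.05 s, during which the arm holds its last target. There are 200 camera calls.

TASK

Four short sawn lengths of steel (square tube, rectangular tube, round tube and U-channel) stand about on the bench. Stand each one upright in the rimmed nest whose outline matches its section, flat on the nest's base inside the rim and lined up with it, the channel over the tongue. Leave the tin of cutting paste where it stands.

Things in the scene. Friction and masses are not known exactly. Their poses are not given: they have to be found in the camera images.
- square_tube: Short sawn length of bare steel square tube standing on end: 40 x 40 mm outside, 60 mm tall, open through the middle (walls 4 mm), about 0.22 kg. Origin at the centre of its underside; x and y are square to its sides, z up.
- flat_tube: Short sawn length of bare steel rectangular tube standing on end: 60 mm along its x, 30 mm along its y, 60 mm tall, open through the middle (walls 4 mm), about 0.24 kg. Origin at the centre of its underside, z up.
- round_tube: Short sawn length of bare steel round tube standing on end: 48 mm outside diameter, 39 mm bore, 60 mm tall, about 0.26 kg. Origin at the centre of its underside, z up.
- channel: Short sawn length of bare steel U-channel standing on end: 38 mm along its x, 50 mm along its y, 60 mm tall, about 0.32 kg. Its back (5 mm thick) is on its -x side, its flanges (7 mm thick, outer faces 50 mm apart, 36 mm gap between) at +y and -y; the U is open to +x. Origin at the centre of the 38 x 50 mm outline, on the underside; z up.
- square_nest: Nest for the square tube, screwed to the bench: white base plate 4 mm thick with a raised grey rim 6 mm wide whose top is 12 mm above the bench; the inside of the rim is 56 x 56 mm. Origin at the centre of its underside on the bench; x and y square to its sides.
- flat_nest: Nest for the rectangular tube, screwed to the bench: white base plate 4 mm thick with a raised grey rim 6 mm wide whose top is 12 mm above the bench; the inside of the rim is 76 mm along its x and 46 mm along its y. Origin at the centre of its underside on the bench.
- round_nest: Nest for the round tube, screwed to the bench: round white base plate 4 mm thick with a raised grey ring 6 mm wide whose top is 12 mm above the bench; the inside of the ring is 64 mm in diameter. Origin at the centre of its underside on the bench.
- channel_nest: Nest for the U-channel, fixed: white base 4 mm thick, grey rim 6 mm wide with its top 12 mm above the bench; inside 54 mm (x) by 66 mm (y). A grey tongue 20 mm wide, as high as the rim, runs in 33 mm from the middle of the +x side. The channel straddles it: its x the same way as the nest's x, its origin over the nest's. Origin at the centre of the inside, on the bench.
- tin: Closed plain metal tin of cutting paste standing on the bench, 66 mm in diameter and 80 mm tall. It is not part of the job. Origin at the centre of its underside.
Things that resemble listed ones, but are neither listed nor needed, are in the scene too. What is shaped like the round_tube but orange is not meant.

How it is judged (in metres and radians):
At the end, for the whole second after the job is handed in: Each piece stands released and at rest in its own nest: upright within 0.1 rad, centred within 12 mm, underside on the base (under 7 mm above the bench), and, except the round tube, lined up within 0.3 rad (square any of 4 ways, rectangle either way, channel over the tongue) (horizontal distance between square_tube and square_nest below 0.012 m and z of square_tube in the frame of square_nest below 0.007 m and angle between each of square_tube, flat_tube, round_tube, channel's own z axis and vertical below 0.1 rad and linear speed of each of square_tube, flat_tube, round_tube, channel below 0.02 m/s and angular speed of each of square_tube, flat_tube, round_tube, channel below 0.2 rad/s and (angle between the x axis of square_tube and the x axis of square_nest, either way round below 0.3 rad or angle between the x axis of square_tube and the y axis of square_nest, either way round below 0.3 rad) and horizontal distance between flat_tube and flat_nest below 0.012 m and z of flat_tube in the frame of flat_nest below 0.007 m and angle between the x axis of flat_tube and the x axis of flat_nest, either way round below 0.3 rad and horizontal distance between round_tube and round_nest below 0.012 m and z of round_tube in the frame of round_nest below 0.007 m and horizontal distance between channel and channel_nest below 0.012 m and z of channel in the frame of channel_nest below 0.007 m and angle between the x axis of channel and the x axis of channel_nest, either way round below 0.3 rad); the robot touches nothing.
It fails at once if the tin of cutting paste is shifted more than 20 mm or knocked over (distance of tin from where it was at the start of the episode above 0.02 m or angle between tin's own z axis and vertical above 0.35 rad).
It also fails if it takes over 104 s, if anything falls off the work surface, if the arm or the gripper's body presses on something with over 40 N, if the wrist force passes 120 N, or if a joint passes its speed limit or range.

## Working session

There is one attempt and no reset: what is moved stays moved. The work goes in short steps, Python scripts to look and compute and a tool call to move; the robot and the scene stay as the last step left them, time stands still between calls to the robot, and variables do not carry over. Pictures are saved under pics/ and viewed, at most 14 in all, crops included, and the job is handed in when it is done.

Besides the shell and the picture viewer there is one more tool, called as name(argument=value, ...), one argument or row to a line, values as JSON. servo_tool: Moves the arm, as the interface text tells. Its arguments: {"type":"object","properties":{"steps":{"type":"array","items":{"type":"array"}},"squeeze":{"type":"number"}},"required":["steps"]}

```bash
ls; mkdir -p pics
cat > h.py <<'E'
import numpy as np, cv2
from workcell import state, cams, ticket, look_for, outline_of, env
from scipy.spatial.transform import Rotation as R
def grab(n):
    s=state(); f=cams.grab_frame(n)
    if n=="wrist":
        T=np.eye(4); T[:3,:3]=R.from_euler('xyz',s['ee_rot'],degrees=True).as_matrix(); T[:3,3]=s['ee_pos']
        T=T@np.array(f['tool_from_camera']); f['eye']=T[:3,3]; f['Rm']=T[:3,:3]
    else: f['Rm']=np.array(f['rotation']) if np.array(f['rotation']).shape==(3,3) else R.from_euler('xyz',f['rotation'],degrees=True).as_matrix()
    return f
def cloud(f):
    z=f['z_map'].astype(float); fl=240/np.tan(np.radians(f['fovy'])/2)
    v,u=np.mgrid[0:480,0:640]
    P=np.stack([(u-f['cx'])/fl*z,-(v-f['cy'])/fl*z,-z],-1)
    return P@f['Rm'].T+np.array(f['eye'])
def save(f,n): cv2.imwrite(f'pics/{n}.png',f['color'][:,:,::-1])
E
python3 - <<'E'
from h import *
for n in ('top','side'):
    f=grab(n); save(f,n); print({k:v for k,v in f.items() if k not in('color','z_map','Rm')})
    C=cloud(f)
    for t in 'square_tube flat_tube round_tube channel square_nest flat_nest round_nest channel_nest tin'.split():
        for o in look_for(f,t)[:3]:
            c,r=map(int,o['at']); print(t,o['confidence'],c,r,C[r,c].round())
print(state())
E
```

```text
pics
{'fovy': 55.05027967547065, 'cx': 318.89304248731486, 'cy': 240.1072604826639, 'eye': array([ 454.66905535,   -3.3840272 , 1035.68287377]), 'rotation': array([  3.57815143,  -0.24874381, -89.19391682]), 'shot': 1}
square_tube 0.79 185 300 [381. 290.   1.]
flat_tube 0.84 273 273 [444.  95.  -1.]
flat_tube 0.32 313 216 [565.   6.  80.]
round_tube 0.65 419 182 [ 654. -231.    8.]
round_tube 0.64 357 296 [395. -94.  -2.]
round_tube 0.61 366 175 [ 669. -112.    2.]
channel 0.88 441 302 [ 385. -281.    2.]
channel 0.4 480 248 [ 507. -370.    0.]
square_nest 0.69 366 175 [ 669. -112.    2.]
flat_nest 0.74 251 177 [660. 149.   4.]
round_nest 0.75 479 246 [ 511. -368.    1.]
channel_nest 0.66 145 240 [514. 380.  10.]
channel_nest 0.42 187 298 [386. 286.   0.]
tin 0.77 312 218 [561.   8.  80.]
{'fovy': 55.237507470020816, 'cx': 324.61605009170984, 'cy': 239.24933049437763, 'eye': array([ 383.28098712, -726.01567047,  521.0898062 ]), 'rotation': array([ 56.04885546,   0.46556163, -10.94366554]), 'shot': 2}
square_tube 0.8 245 181 [380. 258.  37.]
square_tube 0.5 317 271 [ 481. -133.   53.]
[... 354 characters left out ...]
 346 222 [556. -21.  71.]
{'time_s': 1.0, 'qpos': array([-6.88127957e+01,  1.83107233e+01,  8.96386792e+01, -1.26389835e-03,
        7.20431649e+01, -1.14935170e+00]), 'qvel': array([ 0.07388808,  0.06082172,  0.0340027 , -0.0694941 , -0.04318635,
       -0.00713983]), 'effort': array([ 2.37488151e-03, -4.12353230e+01, -2.32231164e+01,  7.29473401e-02,
        3.78221192e-02, -2.59953322e-05]), 'ee_pos': array([ 218.49648231, -531.88986753,  235.98991122]), 'ee_rot': array([1.79992593e+02, 1.35122900e-03, 2.23369455e+01]), 'force': array([-0.57035095,  0.01465567,  0.15234122]), 'torque': array([ 0.04462249, -0.00826786,  0.0144697 ]), 'gripper_force': 0.0, 'gripper_width': 90.8402689155629}
```

View pics/top.png

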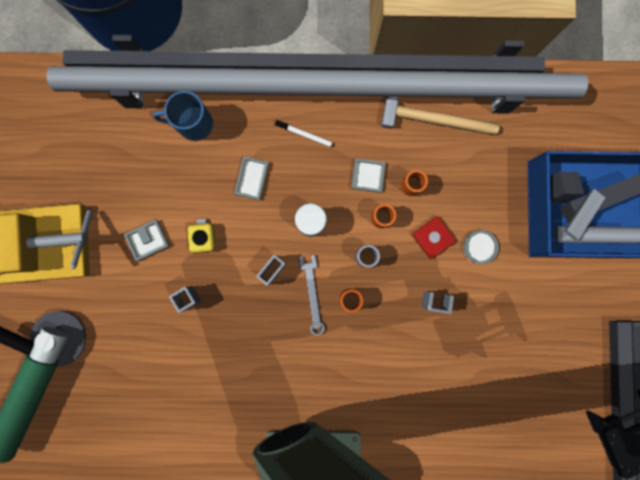

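View pics/side.png

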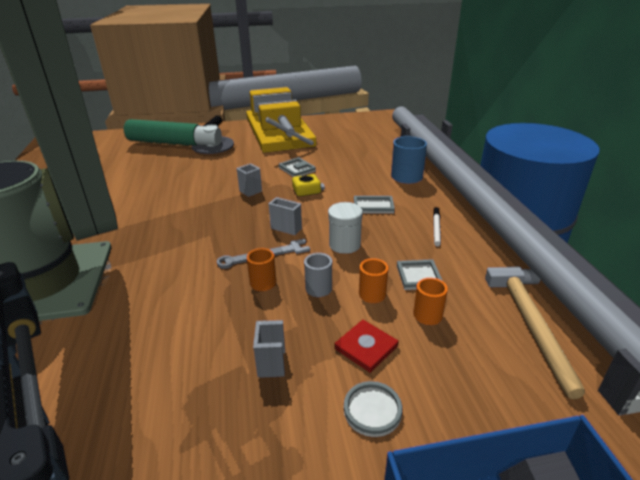

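The top picture shows the square tube at (184,299), flat tube (271,270), grey round tube (368,256) and channel (440,302). The nests are square (368,175), flat (252,178), round (481,247) and channel (148,242), and the tin is at (311,219). The side view agrees; the orange rings are decoys.

```bash
cat > m.py <<'E'
from h import *
def rect(C,xy,lo,hi,rad=48):
    m=(C[...,2]>lo)&(C[...,2]<hi)&(np.hypot(C[...,0]-xy[0],C[...,1]-xy[1])<rad)
    p=C[m]
    (c,s,a)=cv2.minAreaRect(p[:,:2].astype(np.float32)); return np.round(c,1),np.round(s,1),round(a,1),len(p),np.median(p[:,2]).round(1)
E
python3 - <<'E'
from m import *
f=grab('top'); C=cloud(f)
P=dict(square=(184,299),flat=(271,270),round=(368,256),chan=(440,302))
for k,(u,v) in P.items():
    sub=C[v-22:v+22,u-22:u+22]; q=sub[(sub[...,2]>50)&(sub[...,2]<72)].mean(0)
    print(k,q.round(),rect(C,q,52,72))
N=dict(sqn=(368,175),fln=(252,178),rn=(481,247),cn=(148,242))
for k,(u,v) in N.items():
    q=C[v-8:v+8,u-8:u+8].reshape(-1,3).mean(0); print(k,q.round(1),rect(C,q,7.5,20,60))
q=C[219,311];print('tin',rect(C,q,70,95))
a=[cv2.resize(f['color'][v-28:v+28,u-28:u+28,::-1],(300,300),interpolation=cv2.INTER_CUBIC) for u,v in ((440,302),(148,242))]
cv2.imwrite('pics/c.png',np.hstack(a))
E
```

```text
square [386. 281.  58.] (array([385.9, 281.4]), array([39.9, 41.4]), 31.8, 171, np.float64(59.0))
flat [451.  96.  59.] (array([451. ,  96.5]), array([30.5, 60.2]), 51.9, 165, np.float64(59.5))
round [ 484. -111.   59.] (array([ 483.5, -110.4]), array([45.3, 46.8]), 89.4, 147, np.float64(58.9))
chan [ 383. -262.   59.] (array([ 386.2, -263.6]), array([51. , 37.5]), 82.3, 194, np.float64(59.3))
sqn [ 669.  -114.6    7.4] (array([ 667. , -114.7]), array([68.1, 69.4]), 83.1, 317, np.float64(11.4))
fln [658.4 146.9   7.3] (array([656.4, 148.8]), array([58.8, 88.2]), 77.6, 354, np.float64(10.9))
rn [ 510.1 -370.3    3.5] (array([ 508.7, -367.9]), array([71.8, 74.9]), 0.6, 283, np.float64(11.0))
cn [509.8 371.6  18.7] (array([513.1, 379.8]), array([67.7, 79.1]), 27.1, 510, np.float64(11.4))
tin (array([558.7,  12.5]), array([63.3, 62.9]), 1.1, 766, np.float64(79.4))
```

View pics/c.png

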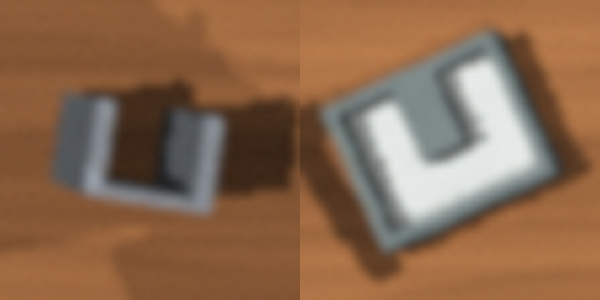

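The crop shows the channel's back at the bottom (about (150,195)), so it opens towards world +x. The channel nest's tongue comes from its upper side (about (425,100)), so its +x points up-left, yaw about 27°. Next is a small planner that turns waypoints into rows.

```bash
cat > p.py <<'E'
import sys,json
from m import *
# usage: p.py "x,y,z,yaw,grip,n; ..."  rows from present measured pose
def plan(wps,s=None):
    s=s or state(); p=np.array(s['ee_pos']); rot=R.from_euler('xyz',s['ee_rot'],degrees=True); rows=[]
    for w in wps:
        x,y,z,yaw,g,n=w; n=int(n)
        for i in range(n):
            k=n-i
            d=rot.inv().apply((np.array([x,y,z])-p)/k)
            d=np.round(d)
            t=(rot.inv()*R.from_euler('xyz',[180,0,yaw],degrees=True)).as_rotvec()/k
            t=np.round(t,2 if k>1 else 3)
            rows.append([int(g),[int(a) for a in d],[float(a)+0 for a in t]])
            p=p+rot.apply(d); rot=rot*R.from_rotvec(t)
    while len(rows)%10: rows.append([rows[-1][0],[0,0,0],[0,0,0]])
    for i in range(0,len(rows),10): print(json.dumps(rows[i:i+10]).replace(' ',''))
if __name__=='__main__': plan([list(map(float,w.split(','))) for w in sys.argv[1].split(';')])
E
python3 p.py "386,-264,150,-7.7,0,9"
```

```text
[[0,[29,-20,10],[0.0,0.0,0.06]],[0,[27,-22,9],[0.0,0.0,0.06]],[0,[26,-24,10],[0.0,0.0,0.06]],[0,[24,-25,9],[0.0,0.0,0.06]],[0,[23,-27,10],[0.0,0.0,0.06]],[0,[21,-28,9],[0.0,0.0,0.06]],[0,[19,-29,10],[0.0,0.0,0.05]],[0,[18,-30,9],[0.0,0.0,0.06]],[0,[17,-32,10],[0.0,0.0,0.054]],[0,[0,0,0],[0,0,0]]]
```

servo_tool(
  steps=[
    [0, [29, -20, 10], [0.0, 0.0, 0.06]],
    [0, [27, -22, 9], [0.0, 0.0, 0.06]],
    [0, [26, -24, 10], [0.0, 0.0, 0.06]],
    [0, [24, -25, 9], [0.0, 0.0, 0.06]],
    [0, [23, -27, 10], [0.0, 0.0, 0.06]],
    [0, [21, -28, 9], [0.0, 0.0, 0.06]],
    [0, [19, -29, 10], [0.0, 0.0, 0.05]],
    [0, [18, -30, 9], [0.0, 0.0, 0.06]],
    [0, [17, -32, 10], [0.0, 0.0, 0.054]],
    [0, [0, 0, 0], [0, 0, 0]],
  ],
  squeeze=30,
)

```text
time_s: 2.05
ee_pos: [387.2, -260.4, 148.9]
ee_rot: [-179.9, 0.1, -7.5]
force: [-0.0, -0.4, -0.5]
gripper_width: 91.4
gripper_force: 0.0
```

```bash
python3 - <<'E'
from m import *
s=state();print(s['ee_pos'],s['ee_rot'],s['time_s'])
f=grab('wrist');save(f,'w1');C=cloud(f)
print(rect(C,(386,-264),52,72), np.array(f['tool_from_camera']).round(2))
E
python3 p.py "386,-264,150,-7.7,0,1;386,-264,43,-7.7,0,4;386,-264,43,-7.7,255,5"
```

```text
[ 387.19401124 -260.41948024  148.94920092] [-1.79875665e+02  1.03367594e-01 -7.46902619e+00] 2.05
(array([ 388.9, -265.5]), array([50.1, 38.7]), 81.8, 2425, np.float64(61.0)) [[  -0.      0.96    0.26   74.58]
 [   1.      0.      0.      0.71]
 [   0.      0.26   -0.96 -149.97]
 [   0.      0.      0.      1.  ]]
[[0,[-1,2,0],[0.0,0.001,0.004]],[0,[0,0,27],[0.0,0.0,0.0]],[0,[0,0,27],[0.0,0.0,0.0]],[0,[0,0,26],[0.0,0.0,0.0]],[0,[0,0,27],[0.0,0.0,0.0]],[255,[0,0,0],[0.0,0.0,0.0]],[255,[0,0,0],[0.0,0.0,0.0]],[255,[0,0,0],[0.0,0.0,0.0]],[255,[0,0,0],[0.0,0.0,0.0]],[255,[0,0,0],[0.0,0.0,0.0]]]
```

View pics/w1.png

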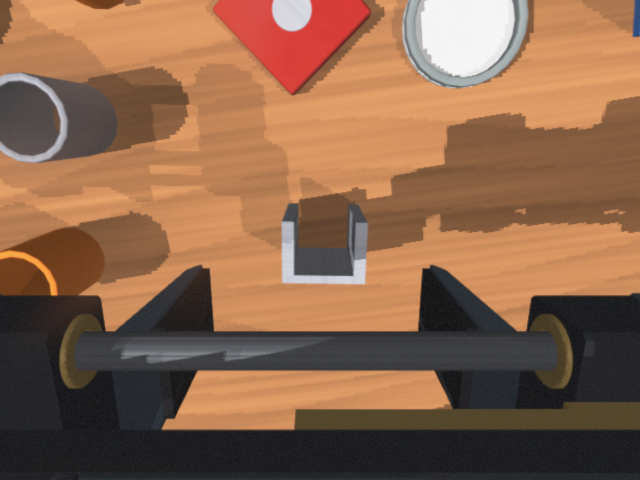

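The wrist view shows the channel at about (324,245), open upwards (tool +x, world +x), between the fingers and aligned with them. Descending and gripping.

servo_tool(
  steps=[
    [0, [2, 1, 0], [0, 0, 0]],
    [0, [0, 0, 30], [0, 0, 0]],
    [0, [0, 0, 30], [0, 0, 0]],
    [0, [0, 0, 27], [0, 0, 0]],
    [0, [0, 0, 20], [0, 0, 0]],
    [0, [0, 0, 0], [0, 0, 0]],
    [255, [0, 0, 0], [0, 0, 0]],
    [255, [0, 0, 0], [0, 0, 0]],
    [255, [0, 0, 0], [0, 0, 0]],
    [255, [0, 0, 0], [0, 0, 0]],
  ],
)

```text
time_s: 3.1
ee_pos: [388.7, -265.4, 43.9]
ee_rot: [179.9, -0.1, -7.7]
force: [0.2, 0.4, 0.2]
gripper_width: 62.1
gripper_force: 0.0
```

servo_tool(
  steps=[
    [255, [0, 0, 0], [0, 0, 0]],
    [255, [0, 0, 0], [0, 0, 0]],
    [255, [0, 0, -15], [0, 0, 0]],
    [255, [0, 0, -30], [0, 0, 0]],
    [255, [0, 0, -30], [0, 0, 0]],
    [255, [0, 0, -30], [0, 0, 0]],
    [255, [0, 0, 0], [0, 0, 0]],
    [255, [0, 0, 0], [0, 0, 0]],
    [255, [0, 0, 0], [0, 0, 0]],
    [255, [0, 0, 0], [0, 0, 0]],
  ],
)

```text
time_s: 4.1
ee_pos: [387.3, -264.2, 146.1]
ee_rot: [-179.9, 0.2, -7.7]
force: [-0.5, -0.1, -4.0]
gripper_width: 49.9
gripper_force: 29.9
```

```bash
python3 - <<'E'
from m import *
s=state();print(s['ee_pos'],s['ee_rot'],s['gripper_width'],s['gripper_force'])
f=grab('wrist');save(f,'w2')
E
python3 p.py "470,-20,150,10,255,8;513,380,150,27.1,255,11"
```

```text
[ 387.27508521 -264.19822286  146.14662742] [-179.89564522    0.20210419   -7.68708133] 49.93911264469943 29.903752505779266
[[255,[6,-32,0],[0.0,0.0,-0.04]],[255,[7,-31,0],[0.0,0.0,-0.04]],[255,[9,-31,-1],[0.0,0.0,-0.04]],[255,[10,-31,0],[0.0,0.0,-0.04]],[255,[11,-30,-1],[0.0,0.0,-0.04]],[255,[12,-30,0],[0.0,0.0,-0.04]],[255,[14,-29,-1],[0.0,0.0,-0.03]],[255,[14,-29,0],[-0.002,0.002,-0.039]],[255,[10,-35,0],[0.0,0.0,-0.03]],[255,[11,-35,0],[0.0,0.0,-0.03]]]
[[255,[12,-34,0],[0.0,0.0,-0.03]],[255,[13,-34,0],[0.0,0.0,-0.03]],[255,[14,-34,0],[0.0,0.0,-0.03]],[255,[16,-33,0],[0.0,0.0,-0.02]],[255,[16,-33,0],[0.0,0.0,-0.03]],[255,[17,-32,0],[0.0,0.0,-0.02]],[255,[18,-32,0],[0.0,0.0,-0.03]],[255,[19,-32,0],[0.0,0.0,-0.02]],[255,[19,-31,0],[0.0,0.0,-0.028]],[255,[0,0,0],[0,0,0]]]
```

View pics/w2.png

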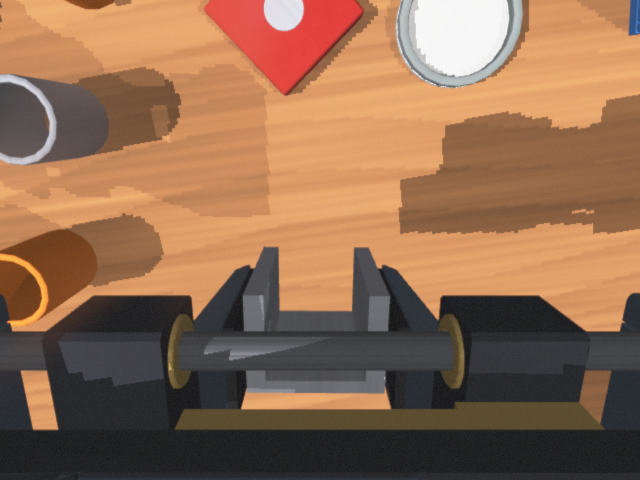

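The channel is held squarely between the pads, centred near (316,320). Carrying it to its nest.

servo_tool(
  steps=[
    [255, [6, -32, 0], [0.0, 0.0, -0.04]],
    [255, [7, -31, 0], [0.0, 0.0, -0.04]],
    [255, [9, -31, -1], [0.0, 0.0, -0.04]],
    [255, [10, -31, 0], [0.0, 0.0, -0.04]],
    [255, [11, -30, -1], [0.0, 0.0, -0.04]],
    [255, [12, -30, 0], [0.0, 0.0, -0.04]],
    [255, [14, -29, -1], [0.0, 0.0, -0.03]],
    [255, [14, -29, 0], [0, 0, -0.039]],
    [255, [10, -35, 0], [0.0, 0.0, -0.03]],
    [255, [11, -35, 0], [0.0, 0.0, -0.03]],
  ],
)

```text
time_s: 5.15
ee_pos: [477.8, 53.5, 150.0]
ee_rot: [-180.0, 0.1, 13.5]
force: [0.7, 0.5, -4.0]
gripper_width: 49.9
gripper_force: 29.9
```

servo_tool(
  steps=[
    [255, [12, -34, 0], [0.0, 0.0, -0.03]],
    [255, [13, -34, 0], [0.0, 0.0, -0.03]],
    [255, [14, -34, 0], [0.0, 0.0, -0.03]],
    [255, [16, -33, 0], [0.0, 0.0, -0.02]],
    [255, [16, -33, 0], [0.0, 0.0, -0.03]],
    [255, [17, -32, 0], [0.0, 0.0, -0.02]],
    [255, [18, -32, 0], [0.0, 0.0, -0.03]],
    [255, [19, -32, 0], [0.0, 0.0, -0.02]],
    [255, [19, -31, 0], [0.0, 0.0, -0.028]],
    [255, [0, 0, 0], [0, 0, 0]],
  ],
)

```text
time_s: 6.15
ee_pos: [513.8, 383.8, 149.2]
ee_rot: [-179.9, -0.0, 27.3]
force: [0.3, -0.7, -4.3]
gripper_width: 49.8
gripper_force: 29.9
```

Run:
```python
from m import *
s=state();print(s['ee_pos'],s['ee_rot'],s['gripper_width'],s['gripper_force'])
f=grab('wrist');save(f,'w3');C=cloud(f)
print(rect(C,(513,380),7.5,20,60)); 
m=(C[...,2]>159)&(C[...,2]<170)&(np.hypot(C[...,0]-s['ee_pos'][0],C[...,1]-s['ee_pos'][1])<45);print(C[m][:,:2].min(0),C[m][:,:2].max(0),m.sum())
```

```text
[513.84727376 383.82865464 149.2053569 ] [-1.79894580e+02 -4.67054808e-02  2.73072682e+01] 49.83830601302939 29.90386962890625
(array([516.7, 378. ]), array([66.4, 78.3]), 26.1, 4238, np.float64(13.1))
[485.70921803 352.5666982 ] [546.02470606 423.33962661] 6151
```

View pics/w3.png

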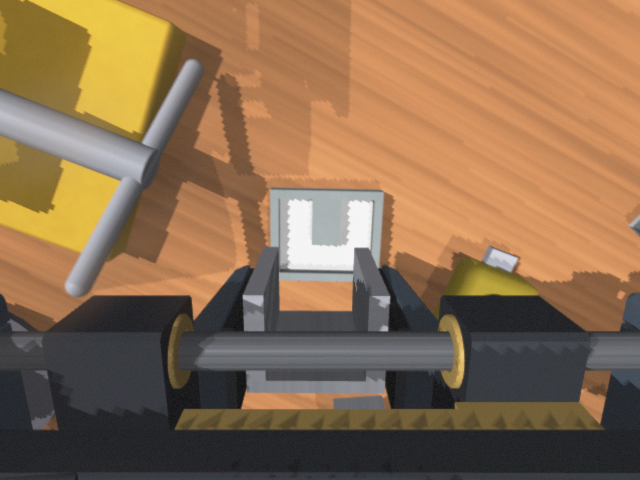

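The nest shows at (327,232) with the tongue at (328,220). The channel's flanges at x=262 and x=370 straddle it in orientation, opening the same way. I'll lower partway with a correction, then check.

servo_tool(
  steps=[
    [255, [0, 2, 0], [0, 0, 0]],
    [255, [0, 0, 25], [0, 0, 0.01]],
    [255, [0, 0, 25], [0, 0, 0]],
    [255, [0, 0, 20], [0, 0, 0]],
    [255, [0, 0, 0], [0, 0, 0]],
    [255, [0, 0, 0], [0, 0, 0]],
    [255, [0, 0, 0], [0, 0, 0]],
    [255, [0, 0, 0], [0, 0, 0]],
    [255, [0, 0, 0], [0, 0, 0]],
    [255, [0, 0, 0], [0, 0, 0]],
  ],
)

```text
time_s: 7.2
ee_pos: [514.9, 377.6, 81.6]
ee_rot: [-180.0, -0.1, 26.5]
force: [0.2, -0.1, -3.9]
gripper_width: 50.1
gripper_force: 29.9
```

```bash
python3 - <<'E'
from m import *
s=state();print(s['ee_pos'],s['ee_rot'])
f=grab('wrist');save(f,'w4');C=cloud(f)
print(rect(C,(515,379),9,20,60))
E
python3 p.py "515,379,79,26.5,255,2;515,379,48,26.5,255,3"
```

```text
[514.87214277 377.64120772  81.55824772] [-1.79998293e+02 -5.92086976e-02  2.65195254e+01]
(array([519. , 379.1]), array([61.3, 78.3]), 26.0, 5522, np.float64(13.1))
[[255,[0,-1,1],[0.0,0.0,0.0]],[255,[1,0,1],[0.0,-0.001,0.0]],[255,[0,0,10],[0.0,0.0,0.0]],[255,[0,0,11],[0.0,0.0,0.0]],[255,[0,0,10],[0.0,0.0,0.0]],[255,[0,0,0],[0,0,0]],[255,[0,0,0],[0,0,0]],[255,[0,0,0],[0,0,0]],[255,[0,0,0],[0,0,0]],[255,[0,0,0],[0,0,0]]]
```

View pics/w4.png

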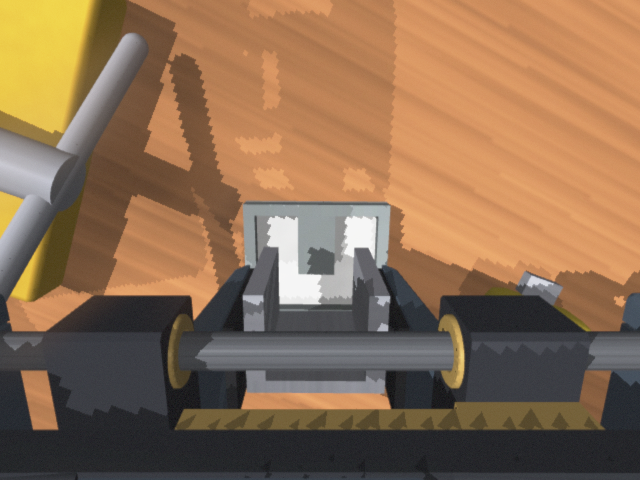

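The nest is at (316,255), centred under the flanges and aligned. Lowering to the base and releasing.

servo_tool(
  steps=[
    [255, [1, 0, 10], [0, 0, 0]],
    [255, [0, 0, 12], [0, 0, 0]],
    [255, [0, 0, 8], [0, 0, 0]],
    [255, [0, 0, 3], [0, 0, 0]],
    [255, [0, 0, 0], [0, 0, 0]],
    [255, [0, 0, 0], [0, 0, 0]],
    [110, [0, 0, 0], [0, 0, 0]],
    [80, [0, 0, 0], [0, 0, 0]],
    [60, [0, 0, 0], [0, 0, 0]],
    [40, [0, 0, 0], [0, 0, 0]],
  ],
)

```text
time_s: 8.25
ee_pos: [515.8, 378.1, 48.3]
ee_rot: [-180.0, -0.1, 26.5]
force: [-1.1, -0.2, 0.4]
gripper_width: 73.0
gripper_force: 0.0
```

```bash
python3 p.py "515,378,150,26.5,0,4;386,281,150,31.8,0,5;386,281,150,31.8,0,1"
```

```text
[[0,[0,0,-25],[0.0,0.0,0.0]],[0,[0,0,-26],[0.0,0.0,0.0]],[0,[0,0,-25],[0.0,0.0,0.0]],[0,[-1,0,-26],[0.0,-0.001,0.0]],[0,[-32,6,0],[0.0,0.0,-0.02]],[0,[-32,5,0],[0.0,0.0,-0.02]],[0,[-32,5,0],[0.0,0.0,-0.02]],[0,[-32,4,0],[0.0,0.0,-0.02]],[0,[-31,3,0],[0.0,0.0,-0.012]],[0,[0,0,0],[0.0,0.0,0.0]]]
```

servo_tool(
  steps=[
    [0, [0, 0, -25], [0.0, 0.0, 0.0]],
    [0, [0, 0, -26], [0.0, 0.0, 0.0]],
    [0, [0, 0, -25], [0.0, 0.0, 0.0]],
    [0, [0, 0, -26], [0, 0, 0]],
    [0, [-32, 6, 0], [0.0, 0.0, -0.02]],
    [0, [-32, 5, 0], [0.0, 0.0, -0.02]],
    [0, [-32, 5, 0], [0.0, 0.0, -0.02]],
    [0, [-32, 4, 0], [0.0, 0.0, -0.02]],
    [0, [-31, 3, 0], [0.0, 0.0, -0.012]],
    [0, [0, 0, 0], [0.0, 0.0, 0.0]],
  ],
)

```text
time_s: 9.25
ee_pos: [383.7, 278.7, 149.9]
ee_rot: [180.0, 0.2, 31.8]
force: [0.2, 0.5, 0.9]
gripper_width: 91.0
gripper_force: 0.0
```

```bash
python3 - <<'E'
from m import *
s=state();print(s['ee_pos'],s['ee_rot'])
f=grab('wrist');C=cloud(f)
print(rect(C,(387,281),52,72))
f=grab('top');C=cloud(f);print('chan',rect(C,(515,378),56,75),rect(C,(515,378),7,20,60))
E
python3 p.py "387,281,150,31,0,1;387,281,43,31,0,4;387,281,43,31,0,1;387,281,43,31,255,4;387,281,43,31,255,2;387,281,150,31,255,5"
```

```text
[383.69955363 278.66830867 149.91491092] [179.98268181   0.21130234  31.79343861]
(array([389.2, 279.8]), array([40.7, 40.1]), 31.7, 2174, np.float64(60.9))
chan (array([512.2, 379.1]), array([38.1, 51.4]), 26.7, 220, np.float64(63.2)) (array([513.4, 379.4]), array([66.7, 79.3]), 26.1, 448, np.float64(11.3))
[[0,[-1,0,1],[0.0,-0.002,0.014]],[0,[0,0,27],[0.0,0.0,0.0]],[0,[0,0,27],[0.0,0.0,0.0]],[0,[0,0,26],[0.0,0.0,0.0]],[0,[0,0,27],[0.0,0.0,0.0]],[0,[0,0,0],[0.0,0.0,0.0]],[255,[0,0,0],[0.0,0.0,0.0]],[255,[0,0,0],[0.0,0.0,0.0]],[255,[0,0,0],[0.0,0.0,0.0]],[255,[0,0,0],[0.0,0.0,0.0]]]
[[255,[0,0,0],[0.0,0.0,0.0]],[255,[0,0,0],[0.0,0.0,0.0]],[255,[0,0,-21],[0.0,0.0,0.0]],[255,[0,0,-22],[0.0,0.0,0.0]],[255,[0,0,-21],[0.0,0.0,0.0]],[255,[0,0,-22],[0.0,0.0,0.0]],[255,[0,0,-21],[0.0,0.0,0.0]],[255,[0,0,0],[0,0,0]],[255,[0,0,0],[0,0,0]],[255,[0,0,0],[0,0,0]]]
```

The channel sits 1 mm off its nest centre, on the base. Now grasping the square tube.

servo_tool(
  steps=[
    [0, [0, 1, 0], [0, 0, 0]],
    [0, [0, 0, 27], [0.0, 0.0, 0.0]],
    [0, [0, 0, 27], [0.0, 0.0, 0.0]],
    [0, [0, 0, 27], [0.0, 0.0, 0.0]],
    [0, [0, 0, 25], [0.0, 0.0, 0.0]],
    [0, [0, 0, 0], [0.0, 0.0, 0.0]],
    [255, [0, 0, 0], [0.0, 0.0, 0.0]],
    [255, [0, 0, 0], [0.0, 0.0, 0.0]],
    [255, [0, 0, 0], [0.0, 0.0, 0.0]],
    [255, [0, 0, 0], [0.0, 0.0, 0.0]],
  ],
)

```text
time_s: 10.35
ee_pos: [388.4, 280.7, 44.9]
ee_rot: [-180.0, -0.1, 31.8]
force: [0.2, 1.1, 0.1]
gripper_width: 62.1
gripper_force: 0.0
```

servo_tool(
  steps=[
    [255, [0, 0, 0], [0.0, 0.0, 0.0]],
    [255, [0, 0, 0], [0.0, 0.0, 0.0]],
    [255, [0, 0, -21], [0.0, 0.0, 0.0]],
    [255, [0, 0, -28], [0.0, 0.0, 0.0]],
    [255, [0, 0, -28], [0.0, 0.0, 0.0]],
    [255, [0, 0, -30], [0.0, 0.0, 0.0]],
    [255, [0, 0, -10], [0.0, 0.0, 0.0]],
    [255, [0, 0, 0], [0, 0, 0]],
    [255, [0, 0, 0], [0, 0, 0]],
    [255, [0, 0, 0], [0, 0, 0]],
  ],
)

```text
time_s: 11.35
ee_pos: [386.8, 279.7, 159.2]
ee_rot: [180.0, 0.2, 31.8]
force: [-0.0, 1.2, -1.3]
gripper_width: 39.8
gripper_force: 30.0
```

```bash
python3 p.py "668,-116,165,-7,255,16;668,-116,165,-7,255,4"
```

```text
[[255,[2,30,0],[0.0,0.0,0.04]],[255,[3,30,0],[0.0,0.0,0.04]],[255,[4,30,0],[0.0,0.0,0.04]],[255,[6,30,0],[0.0,0.0,0.04]],[255,[7,30,0],[0.0,0.0,0.04]],[255,[8,29,-1],[0.0,0.0,0.04]],[255,[9,29,0],[0.0,0.0,0.04]],[255,[10,29,-1],[0.0,0.0,0.04]],[255,[11,28,0],[0.0,0.0,0.04]],[255,[12,28,-1],[0.0,0.0,0.05]]]
[[255,[14,27,0],[0.0,0.0,0.04]],[255,[15,26,-1],[0.0,0.0,0.05]],[255,[16,26,0],[0.0,0.0,0.04]],[255,[17,25,-1],[0.0,0.0,0.05]],[255,[19,24,0],[0.0,0.0,0.04]],[255,[19,23,-1],[0.003,0.003,0.047]],[255,[0,0,0],[0.0,0.0,0.0]],[255,[0,0,0],[0.0,0.0,0.0]],[255,[0,0,0],[0.0,0.0,0.0]],[255,[0,0,0],[0.0,0.0,0.0]]]
```

servo_tool(
  steps=[
    [255, [2, 30, 0], [0.0, 0.0, 0.04]],
    [255, [3, 30, 0], [0.0, 0.0, 0.04]],
    [255, [4, 30, 0], [0.0, 0.0, 0.04]],
    [255, [6, 30, 0], [0.0, 0.0, 0.04]],
    [255, [7, 30, 0], [0.0, 0.0, 0.04]],
    [255, [8, 29, -1], [0.0, 0.0, 0.04]],
    [255, [9, 29, 0], [0.0, 0.0, 0.04]],
    [255, [10, 29, -1], [0.0, 0.0, 0.04]],
    [255, [11, 28, 0], [0.0, 0.0, 0.04]],
    [255, [12, 28, -1], [0.0, 0.0, 0.05]],
  ],
)

```text
time_s: 12.35
ee_pos: [562.8, 31.3, 162.1]
ee_rot: [-180.0, 0.2, 8.2]
force: [0.3, -1.1, -1.6]
gripper_width: 39.8
gripper_force: 30.0
```

servo_tool(
  steps=[
    [255, [14, 27, 0], [0.0, 0.0, 0.04]],
    [255, [15, 26, -1], [0.0, 0.0, 0.05]],
    [255, [16, 26, 0], [0.0, 0.0, 0.04]],
    [255, [17, 25, -1], [0.0, 0.0, 0.05]],
    [255, [19, 24, 0], [0.0, 0.0, 0.04]],
    [255, [19, 23, -1], [0, 0, 0.047]],
    [255, [0, 0, 0], [0.0, 0.0, 0.0]],
    [255, [0, 0, 0], [0.0, 0.0, 0.0]],
    [255, [0, 0, 0], [0.0, 0.0, 0.0]],
    [255, [0, 0, 0], [0.0, 0.0, 0.0]],
  ],
)

```text
time_s: 13.35
ee_pos: [667.9, -114.3, 166.5]
ee_rot: [-180.0, 0.1, -6.9]
force: [0.3, -0.6, -1.9]
gripper_width: 39.9
gripper_force: 30.0
```

```bash
python3 - <<'E'
from m import *
s=state();print(s['ee_pos'],s['ee_rot'])
f=grab('wrist');C=cloud(f);save(f,'w5')
print(rect(C,(668,-115),8,20,60),rect(C,s['ee_pos'][:2],100,130))
E
python3 p.py "668.5,-116,150,-7,255,1;668.5,-116,75,-7,255,3;668.5,-116,75,-7,255,6"
```

```text
[ 667.86311866 -114.31948631  166.50778073] [-1.79988857e+02  7.50935682e-02 -6.93454690e+00]
(array([ 678.4, -118. ]), array([68.1, 50.9]), 82.9, 1663, np.float64(13.1)) (array([ 673.5, -115.6]), array([39.9, 37.3]), 82.8, 2000, np.float64(121.0))
[[255,[1,2,17],[0.0,0.001,0.001]],[255,[0,0,25],[0.0,0.0,0.0]],[255,[0,0,25],[0.0,0.0,0.0]],[255,[0,0,25],[0.0,0.0,0.0]],[255,[0,0,0],[0.0,0.0,0.0]],[255,[0,0,0],[0.0,0.0,0.0]],[255,[0,0,0],[0.0,0.0,0.0]],[255,[0,0,0],[0.0,0.0,0.0]],[255,[0,0,0],[0.0,0.0,0.0]],[255,[0,0,0],[0.0,0.0,0.0]]]
```

View pics/w5.png

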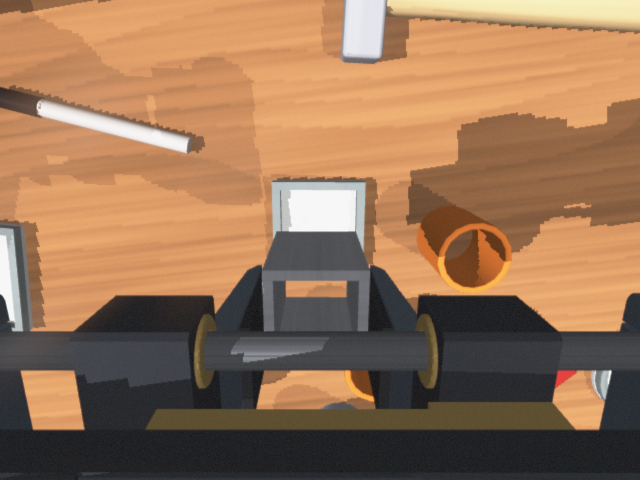

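The square nest is at (319,215), aligned with the tube at (316,280). Lowering it in.

servo_tool(
  steps=[
    [255, [1, 2, 10], [0, 0, 0]],
    [255, [0, 0, 25], [0, 0, 0]],
    [255, [0, 0, 25], [0, 0, 0]],
    [255, [0, 0, 20], [0, 0, 0]],
    [255, [0, 0, 0], [0, 0, 0]],
    [255, [0, 0, 0], [0, 0, 0]],
    [255, [0, 0, 0], [0, 0, 0]],
    [255, [0, 0, 0], [0, 0, 0]],
    [255, [0, 0, 0], [0, 0, 0]],
    [255, [0, 0, 0], [0, 0, 0]],
  ],
)

```text
time_s: 14.4
ee_pos: [669.5, -117.5, 87.7]
ee_rot: [180.0, -0.1, -7.0]
force: [0.2, 0.5, -1.2]
gripper_width: 39.4
gripper_force: 30.0
```

Run:
```python
from m import *
s=state();print(s['ee_pos'],s['ee_rot'])
f=grab('top');C=cloud(f)
print(rect(C,(668,-115),8,20,60))
```

```text
[ 669.54160147 -117.49835513   87.66949625] [ 1.79990305e+02 -7.00098625e-02 -7.00105338e+00]
(array([0., 0.]), array([0., 0.]), 0.0, 0, np.float64(nan))
  return _methods._mean(a, axis=axis, dtype=dtype,
  ret = ret.dtype.type(ret / rcount)
```

servo_tool(
  steps=[
    [255, [0, -1, 12], [0, 0, 0]],
    [255, [0, 0, 14], [0, 0, 0]],
    [255, [0, 0, 9], [0, 0, 0]],
    [255, [0, 0, 4], [0, 0, 0]],
    [255, [0, 0, 0], [0, 0, 0]],
    [255, [0, 0, 0], [0, 0, 0]],
    [130, [0, 0, 0], [0, 0, 0]],
    [100, [0, 0, 0], [0, 0, 0]],
    [70, [0, 0, 0], [0, 0, 0]],
    [60, [0, 0, 0], [0, 0, 0]],
  ],
)

```text
time_s: 15.45
ee_pos: [668.8, -116.3, 46.5]
ee_rot: [-180.0, 0.1, -7.0]
force: [0.2, -0.0, -0.6]
gripper_width: 65.6
gripper_force: 0.0
```

```bash
python3 p.py "669,-116,150,-7,0,4;485,-111,150,-7,0,6;485,-111,150,-7,0,3"
```

```text
[[0,[0,0,-26],[0.0,0.0,0.0]],[0,[0,0,-26],[0.0,0.0,0.0]],[0,[0,0,-26],[0.0,0.0,0.0]],[0,[0,0,-25],[0.0,0.002,0.0]],[0,[-31,3,0],[0.0,0.0,0.0]],[0,[-30,3,0],[0.0,0.0,0.0]],[0,[-31,3,0],[0.0,0.0,0.0]],[0,[-30,3,0],[0.0,0.0,0.0]],[0,[-31,3,0],[0.0,0.0,0.0]],[0,[-30,2,0],[0.0,0.0,0.0]]]
[[0,[0,0,0],[0.0,0.0,0.0]],[0,[0,0,0],[0.0,0.0,0.0]],[0,[0,0,0],[0.0,0.0,0.0]],[0,[0,0,0],[0,0,0]],[0,[0,0,0],[0,0,0]],[0,[0,0,0],[0,0,0]],[0,[0,0,0],[0,0,0]],[0,[0,0,0],[0,0,0]],[0,[0,0,0],[0,0,0]],[0,[0,0,0],[0,0,0]]]
```

servo_tool(
  steps=[
    [0, [0, 0, -26], [0.0, 0.0, 0.0]],
    [0, [0, 0, -26], [0.0, 0.0, 0.0]],
    [0, [0, 0, -26], [0.0, 0.0, 0.0]],
    [0, [0, 0, -25], [0, 0, 0]],
    [0, [-31, 3, 0], [0.0, 0.0, 0.0]],
    [0, [-30, 3, 0], [0.0, 0.0, 0.0]],
    [0, [-31, 3, 0], [0.0, 0.0, 0.0]],
    [0, [-30, 3, 0], [0.0, 0.0, 0.0]],
    [0, [-31, 3, 0], [0.0, 0.0, 0.0]],
    [0, [-30, 2, 0], [0.0, 0.0, 0.0]],
  ],
)

```text
time_s: 16.45
ee_pos: [484.2, -110.9, 150.3]
ee_rot: [180.0, 0.1, -7.0]
force: [-0.3, 0.1, -0.6]
gripper_width: 91.3
gripper_force: 0.0
```

servo_tool(
  steps=[
    [0, [0, 0, 0], [0.0, 0.0, 0.0]],
    [0, [0, 0, 0], [0.0, 0.0, 0.0]],
    [0, [0, 0, 0], [0.0, 0.0, 0.0]],
    [0, [0, 0, 0], [0, 0, 0]],
    [0, [0, 0, 0], [0, 0, 0]],
    [0, [0, 0, 0], [0, 0, 0]],
    [0, [0, 0, 0], [0, 0, 0]],
    [0, [0, 0, 0], [0, 0, 0]],
    [0, [0, 0, 0], [0, 0, 0]],
    [0, [0, 0, 0], [0, 0, 0]],
  ],
)

```text
time_s: 17.45
ee_pos: [485.7, -111.0, 151.0]
ee_rot: [180.0, -0.0, -7.0]
force: [-0.2, -0.7, -0.3]
gripper_width: 91.4
gripper_force: 0.0
```

Run:
```python
from m import *
s=state();print(s['ee_pos'],s['ee_rot'])
f=grab('wrist');C=cloud(f);save(f,'w6')
print(rect(C,(485,-111),52,72,40))
f=grab('top');C=cloud(f);save(f,'t2')
print(rect(C,(667,-115),58,75),rect(C,(667,-115),7,20,60))
```

```text
[ 485.69261031 -111.01263865  150.9875068 ] [ 1.79995654e+02 -6.92798722e-03 -7.00241527e+00]
(array([ 486.6, -112.8]), array([47.1, 47.1]), 56.9, 2067, np.float64(60.7))
(array([ 670.9, -115.1]), array([40.1, 40.8]), 82.9, 147, np.float64(63.2)) (array([ 666.6, -114.6]), array([68.3, 68.9]), 83.2, 310, np.float64(11.5))
```

View pics/w6.png

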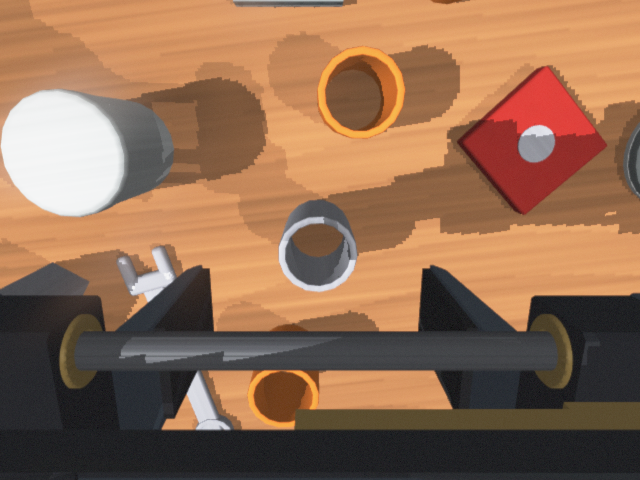

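The grey round tube is at (318,250) between the fingers, orange decoys clear of them. The square tube is seated about 4 mm off centre, which is within tolerance.

servo_tool(
  steps=[
    [0, [0, 1, 10], [0, 0, 0]],
    [0, [0, 0, 27], [0, 0, 0]],
    [0, [0, 0, 27], [0, 0, 0]],
    [0, [0, 0, 27], [0, 0, 0]],
    [0, [0, 0, 16], [0, 0, 0]],
    [0, [0, 0, 0], [0, 0, 0]],
    [255, [0, 0, 0], [0, 0, 0]],
    [255, [0, 0, 0], [0, 0, 0]],
    [255, [0, 0, 0], [0, 0, 0]],
    [255, [0, 0, 0], [0, 0, 0]],
  ],
)

```text
time_s: 18.55
ee_pos: [486.1, -112.2, 44.7]
ee_rot: [180.0, -0.1, -7.0]
force: [-0.3, 0.8, -0.4]
gripper_width: 61.9
gripper_force: 0.0
```

servo_tool(
  steps=[
    [255, [0, 0, 0], [0, 0, 0]],
    [255, [0, 0, 0], [0, 0, 0]],
    [255, [0, 0, -21], [0, 0, 0]],
    [255, [0, 0, -28], [0, 0, 0]],
    [255, [0, 0, -28], [0, 0, 0]],
    [255, [0, 0, -28], [0, 0, 0]],
    [255, [0, 0, -2], [0, 0, 0]],
    [255, [0, 0, 0], [0, 0, 0]],
    [255, [0, 0, 0], [0, 0, 0]],
    [255, [0, 0, 0], [0, 0, 0]],
  ],
)

```text
time_s: 19.55
ee_pos: [484.5, -111.7, 149.3]
ee_rot: [-180.0, 0.2, -7.0]
force: [1.1, -0.5, -2.9]
gripper_width: 48.4
gripper_force: 30.0
```

```bash
python3 p.py "510,-369,150,-7,255,8;510,-369,150,-7,255,2"
```

```text
[[255,[7,32,0],[0.0,0.0,0.0]],[255,[7,31,0],[0.0,0.0,0.0]],[255,[7,32,0],[0.0,0.0,0.0]],[255,[7,31,0],[0.0,0.0,0.0]],[255,[7,32,0],[0.0,0.0,0.0]],[255,[7,31,0],[0.0,0.0,0.0]],[255,[7,32,-1],[0.0,0.0,0.0]],[255,[8,31,0],[0.0,0.004,0.0]],[255,[0,0,0],[0.0,0.0,0.0]],[255,[0,0,0],[0.0,0.0,0.0]]]
```

servo_tool(
  steps=[
    [255, [7, 32, 0], [0.0, 0.0, 0.0]],
    [255, [7, 31, 0], [0.0, 0.0, 0.0]],
    [255, [7, 32, 0], [0.0, 0.0, 0.0]],
    [255, [7, 31, 0], [0.0, 0.0, 0.0]],
    [255, [7, 32, 0], [0.0, 0.0, 0.0]],
    [255, [7, 31, 0], [0.0, 0.0, 0.0]],
    [255, [7, 32, 0], [0.0, 0.0, 0.0]],
    [255, [7, 31, 0], [0, 0, 0]],
    [255, [0, 0, 0], [0.0, 0.0, 0.0]],
    [255, [0, 0, 0], [0.0, 0.0, 0.0]],
  ],
)

```text
time_s: 20.55
ee_pos: [509.7, -368.9, 149.2]
ee_rot: [-179.9, 0.2, -7.1]
force: [0.2, 0.9, -2.0]
gripper_width: 48.2
gripper_force: 30.0
```

servo_tool(
  steps=[
    [255, [0, 0, 25], [0, 0, 0]],
    [255, [0, 0, 25], [0, 0, 0]],
    [255, [0, 0, 15], [0, 0, 0]],
    [255, [0, 0, 0], [0, 0, 0]],
    [255, [0, 0, 0], [0, 0, 0]],
    [255, [0, 0, 0], [0, 0, 0]],
    [255, [0, 0, 0], [0, 0, 0]],
    [255, [0, 0, 0], [0, 0, 0]],
    [255, [0, 0, 0], [0, 0, 0]],
    [255, [0, 0, 0], [0, 0, 0]],
  ],
)

```text
time_s: 21.55
ee_pos: [510.5, -369.1, 86.2]
ee_rot: [180.0, -0.0, -7.0]
force: [0.6, -0.6, -1.7]
gripper_width: 47.8
gripper_force: 30.0
```

Run:
```python
from m import *
s=state();print(s['ee_pos'],s['ee_rot'])
f=grab('wrist');C=cloud(f);save(f,'w7')
m=(C[...,2]>8)&(C[...,2]<20)&(np.hypot(C[...,0]-510,C[...,1]+369)<46); p=C[m]
from scipy.optimize import least_squares
r=least_squares(lambda c:np.hypot(p[:,0]-c[0],p[:,1]-c[1])-35,[510,-369],loss='soft_l1');print(r.x,len(p))
```

```text
[ 510.45527224 -369.05271086   86.22719285] [ 1.79983345e+02 -2.21045892e-02 -7.00641526e+00]
[ 512.28233345 -371.01523475] 2875
```

View pics/w7.png

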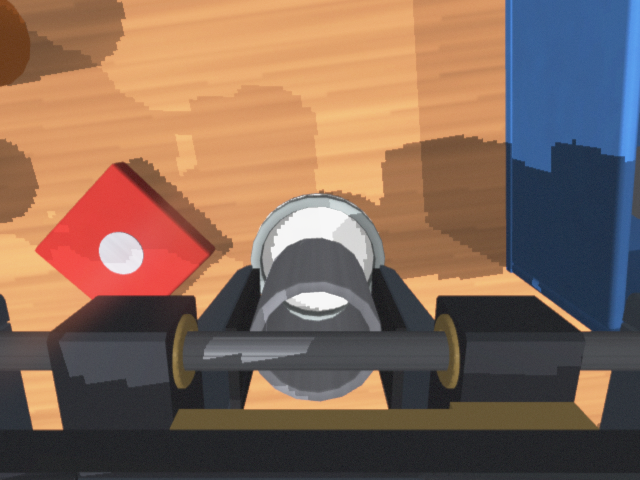

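The round nest is at (318,255), directly under the tube at (318,300). Placing it.

servo_tool(
  steps=[
    [255, [0, 1, 12], [0, 0, 0]],
    [255, [0, 0, 14], [0, 0, 0]],
    [255, [0, 0, 8], [0, 0, 0]],
    [255, [0, 0, 4], [0, 0, 0]],
    [255, [0, 0, 0], [0, 0, 0]],
    [255, [0, 0, 0], [0, 0, 0]],
    [110, [0, 0, 0], [0, 0, 0]],
    [80, [0, 0, 0], [0, 0, 0]],
    [60, [0, 0, 0], [0, 0, 0]],
    [50, [0, 0, 0], [0, 0, 0]],
  ],
)

```text
time_s: 22.6
ee_pos: [510.4, -370.0, 47.7]
ee_rot: [180.0, -0.0, -7.0]
force: [0.4, 0.5, 0.1]
gripper_width: 71.7
gripper_force: 0.0
```

```bash
python3 p.py "510.5,-370,150,-7,0,4;452,96,160,141.9,0,20;452,96,150,141.9,0,6"
```

```text
[[0,[0,0,-26],[0.0,0.0,0.0]],[0,[0,0,-25],[0.0,0.0,0.0]],[0,[0,0,-26],[0.0,0.0,0.0]],[0,[0,0,-25],[0.0,0.0,0.0]],[0,[-6,-23,-1],[0.0,0.0,-0.13]],[0,[-3,-23,0],[0.0,0.0,-0.13]],[0,[0,-23,-1],[0.0,0.0,-0.13]],[0,[3,-23,0],[0.0,0.0,-0.13]],[0,[6,-23,-1],[0.0,0.0,-0.13]],[0,[9,-22,0],[0.0,0.0,-0.13]]]
[[0,[12,-20,-1],[0.0,0.0,-0.13]],[0,[15,-18,0],[0.0,0.0,-0.13]],[0,[17,-16,-1],[0.0,0.0,-0.13]],[0,[19,-14,0],[0.0,0.0,-0.13]],[0,[20,-12,-1],[0.0,0.0,-0.13]],[0,[22,-9,0],[0.0,0.0,-0.13]],[0,[23,-6,-1],[0.0,0.0,-0.13]],[0,[23,-3,0],[0.0,0.0,-0.13]],[0,[24,0,-1],[0.0,0.0,-0.13]],[0,[23,3,0],[0.0,0.0,-0.13]]]
[[0,[23,6,-1],[0.0,0.0,-0.13]],[0,[22,9,0],[0.0,0.0,-0.13]],[0,[20,12,-1],[0.0,0.0,-0.13]],[0,[18,15,0],[0.0,0.0,-0.129]],[0,[0,0,2],[0.0,0.0,0.0]],[0,[0,0,2],[0.0,0.0,0.0]],[0,[0,0,1],[0.0,0.0,0.0]],[0,[0,0,2],[0.0,0.0,0.0]],[0,[0,0,1],[0.0,0.0,0.0]],[0,[0,0,2],[0.0,0.0,0.0]]]
```

servo_tool(
  steps=[
    [0, [0, 0, -26], [0.0, 0.0, 0.0]],
    [0, [0, 0, -25], [0.0, 0.0, 0.0]],
    [0, [0, 0, -26], [0.0, 0.0, 0.0]],
    [0, [0, 0, -25], [0.0, 0.0, 0.0]],
    [0, [-6, -23, -1], [0.0, 0.0, -0.13]],
    [0, [-3, -23, 0], [0.0, 0.0, -0.13]],
    [0, [0, -23, -1], [0.0, 0.0, -0.13]],
    [0, [3, -23, 0], [0.0, 0.0, -0.13]],
    [0, [6, -23, -1], [0.0, 0.0, -0.13]],
    [0, [9, -22, 0], [0.0, 0.0, -0.13]],
  ],
)

```text
time_s: 23.6
ee_pos: [490.8, -229.8, 153.0]
ee_rot: [180.0, -0.0, 38.0]
force: [0.2, -0.2, 0.4]
gripper_width: 90.9
gripper_force: 0.0
```

servo_tool(
  steps=[
    [0, [12, -20, -1], [0.0, 0.0, -0.13]],
    [0, [15, -18, 0], [0.0, 0.0, -0.13]],
    [0, [17, -16, -1], [0.0, 0.0, -0.13]],
    [0, [19, -14, 0], [0.0, 0.0, -0.13]],
    [0, [20, -12, -1], [0.0, 0.0, -0.13]],
    [0, [22, -9, 0], [0.0, 0.0, -0.13]],
    [0, [23, -6, -1], [0.0, 0.0, -0.13]],
    [0, [23, -3, 0], [0.0, 0.0, -0.13]],
    [0, [24, 0, -1], [0.0, 0.0, -0.13]],
    [0, [23, 3, 0], [0.0, 0.0, -0.13]],
  ],
)

```text
time_s: 24.6
ee_pos: [462.8, 3.6, 158.1]
ee_rot: [180.0, 0.0, 112.5]
force: [0.5, -0.5, 0.4]
gripper_width: 91.4
gripper_force: 0.0
```

servo_tool(
  steps=[
    [0, [23, 6, -1], [0.0, 0.0, -0.13]],
    [0, [22, 9, 0], [0.0, 0.0, -0.13]],
    [0, [20, 12, -1], [0.0, 0.0, -0.13]],
    [0, [18, 15, 0], [0.0, 0.0, -0.129]],
    [0, [0, 0, 2], [0.0, 0.0, 0.0]],
    [0, [0, 0, 2], [0.0, 0.0, 0.0]],
    [0, [0, 0, 1], [0.0, 0.0, 0.0]],
    [0, [0, 0, 2], [0.0, 0.0, 0.0]],
    [0, [0, 0, 1], [0.0, 0.0, 0.0]],
    [0, [0, 0, 2], [0.0, 0.0, 0.0]],
  ],
)

```text
time_s: 25.6
ee_pos: [452.4, 95.9, 149.9]
ee_rot: [180.0, 0.0, 141.8]
force: [0.4, 1.1, -0.3]
gripper_width: 90.8
gripper_force: 0.0
```

```bash
python3 - <<'E'
from m import *
s=state();print(s['ee_pos'],s['ee_rot'],s['qpos'].round())
f=grab('wrist');C=cloud(f);save(f,'w8')
print(rect(C,(452,96),52,72))
f=grab('top');C=cloud(f)
print(rect(C,(510,-370),56,75),rect(C,(510,-370),7,20,60))
E
python3 p.py "453,95,153,141.9,0,1;453,95,44,141.9,0,4"
```

```text
[452.38974497  95.86492545 149.87115345] [1.79994167e+02 1.55874442e-02 1.41842248e+02] [ 11.  13. 111.  -0.  56. -41.]
(array([453.7,  94.5]), array([30. , 60.6]), 51.7, 2239, np.float64(60.9))
(array([ 507.3, -367.2]), array([44.9, 47.5]), 0.2, 179, np.float64(62.9)) (array([ 508.5, -363.7]), array([72.5, 65.4]), 3.4, 289, np.float64(11.3))
[[0,[-1,0,-3],[0.0,0.0,-0.001]],[0,[0,0,27],[0.0,0.0,0.0]],[0,[0,0,27],[0.0,0.0,0.0]],[0,[0,0,27],[0.0,0.0,0.0]],[0,[0,0,28],[0.0,0.0,0.0]],[0,[0,0,0],[0,0,0]],[0,[0,0,0],[0,0,0]],[0,[0,0,0],[0,0,0]],[0,[0,0,0],[0,0,0]],[0,[0,0,0],[0,0,0]]]
```

View pics/w8.png

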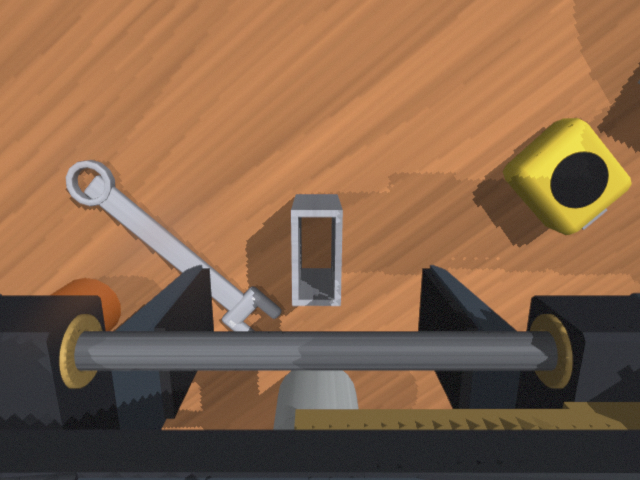

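The flat tube is at (317,257), aligned with the fingers. The wrench jaw lies near the left finger at (240,310), so I'll check its height before closing.

Run:
```python
from m import *
f=grab('wrist');C=cloud(f)
for r,c in((310,235),(300,262),(260,180),(180,88)):
    print(np.percentile(C[r-6:r+6,c-6:c+6,2],[50,100]).round(),C[r,c].round())
```

```text
[ 9. 10.] [460.  11.   9.]
[  9. 300.] [467.  33.   9.]
[  8. 300.] [406.   6.   9.]
[1. 9.] [322.  -8.   1.]
```

servo_tool(
  steps=[
    [0, [0, 1, 10], [0, 0, 0]],
    [0, [0, 0, 27], [0, 0, 0]],
    [0, [0, 0, 27], [0, 0, 0]],
    [0, [0, 0, 27], [0, 0, 0]],
    [0, [0, 0, 15], [0, 0, 0]],
    [0, [0, 0, 0], [0, 0, 0]],
    [255, [0, 0, 0], [0, 0, 0]],
    [255, [0, 0, 0], [0, 0, 0]],
    [255, [0, 0, 0], [0, 0, 0]],
    [255, [0, 0, 0], [0, 0, 0]],
  ],
)

```text
time_s: 26.75
ee_pos: [453.3, 97.2, 44.7]
ee_rot: [179.9, 0.1, 141.9]
force: [-0.3, 0.1, -0.6]
gripper_width: 61.9
gripper_force: 0.0
```

servo_tool(
  steps=[
    [255, [0, 0, 0], [0, 0, 0]],
    [255, [0, 0, 0], [0, 0, 0]],
    [255, [0, 0, 0], [0, 0, 0]],
    [255, [0, 0, -21], [0, 0, 0]],
    [255, [0, 0, -28], [0, 0, 0]],
    [255, [0, 0, -28], [0, 0, 0]],
    [255, [0, 0, -28], [0, 0, 0]],
    [255, [0, 0, -10], [0, 0, 0]],
    [255, [0, 0, 0], [0, 0, 0]],
    [255, [0, 0, 0], [0, 0, 0]],
  ],
)

```text
time_s: 27.75
ee_pos: [451.9, 96.9, 157.6]
ee_rot: [-179.9, -0.1, 141.9]
force: [-0.2, 0.8, -3.2]
gripper_width: 29.7
gripper_force: 30.0
```

```bash
python3 p.py "657.5,148,155,167.5,255,7;657.5,148,150,167.5,255,3"
```

```text
[[255,[-19,24,0],[0.0,0.0,-0.06]],[255,[-20,23,0],[0.0,0.0,-0.06]],[255,[-21,21,0],[0.0,0.0,-0.07]],[255,[-23,20,1],[0.0,0.0,-0.06]],[255,[-24,19,0],[0.0,0.0,-0.07]],[255,[-25,17,1],[0.0,0.0,-0.06]],[255,[-26,15,0],[-0.001,-0.002,-0.067]],[255,[0,0,2],[0.0,0.0,0.0]],[255,[0,0,2],[0.0,0.0,0.0]],[255,[0,0,1],[0.0,0.0,0.0]]]
```

servo_tool(
  steps=[
    [255, [-19, 24, 0], [0.0, 0.0, -0.06]],
    [255, [-20, 23, 0], [0.0, 0.0, -0.06]],
    [255, [-21, 21, 0], [0.0, 0.0, -0.07]],
    [255, [-23, 20, 1], [0.0, 0.0, -0.06]],
    [255, [-24, 19, 0], [0.0, 0.0, -0.07]],
    [255, [-25, 17, 1], [0.0, 0.0, -0.06]],
    [255, [-26, 15, 0], [0, 0, -0.067]],
    [255, [0, 0, 2], [0.0, 0.0, 0.0]],
    [255, [0, 0, 2], [0.0, 0.0, 0.0]],
    [255, [0, 0, 1], [0.0, 0.0, 0.0]],
  ],
)

```text
time_s: 28.75
ee_pos: [656.9, 148.1, 149.9]
ee_rot: [-179.9, -0.2, 167.5]
force: [-0.2, -0.6, -3.5]
gripper_width: 30.0
gripper_force: 30.0
```

servo_tool(
  steps=[
    [255, [0, 0, 22], [0, 0, 0]],
    [255, [0, 0, 25], [0, 0, 0]],
    [255, [0, 0, 15], [0, 0, 0]],
    [255, [0, 0, 0], [0, 0, 0]],
    [255, [0, 0, 0], [0, 0, 0]],
    [255, [0, 0, 0], [0, 0, 0]],
    [255, [0, 0, 0], [0, 0, 0]],
    [255, [0, 0, 0], [0, 0, 0]],
    [255, [0, 0, 0], [0, 0, 0]],
    [255, [0, 0, 0], [0, 0, 0]],
  ],
)

```text
time_s: 29.75
ee_pos: [658.7, 148.6, 90.2]
ee_rot: [180.0, 0.0, 167.5]
force: [0.2, 0.7, -2.6]
gripper_width: 29.6
gripper_force: 30.0
```

Run:
```python
from m import *
s=state();print(s['ee_pos'],s['ee_rot'])
f=grab('wrist');C=cloud(f);save(f,'w9')
print(rect(C,(658,148),9,20,60))
```

```text
[658.72737002 148.5636851   90.19944066] [1.79994149e+02 2.45582527e-02 1.67521201e+02]
(array([639.2, 151.1]), array([58.2, 46.6]), 77.5, 2801, np.float64(13.2))
```

View pics/w9.png

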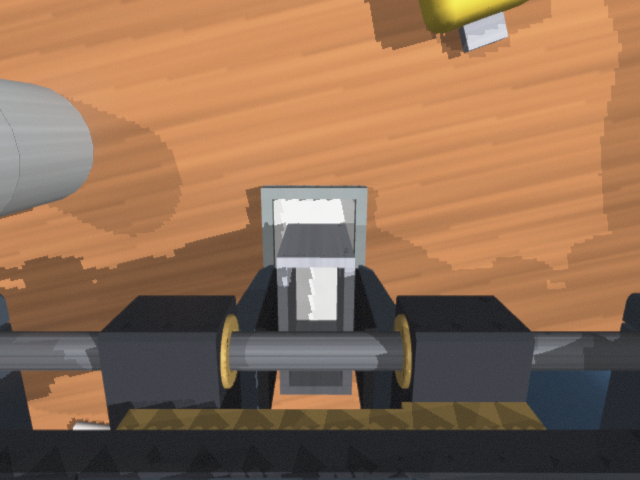

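The flat nest is at (314,240), under the tube (316,300) and aligned with it. Placing it.

servo_tool(
  steps=[
    [255, [1, -1, 14], [0, 0, 0]],
    [255, [0, 0, 15], [0, 0, 0]],
    [255, [0, 0, 9], [0, 0, 0]],
    [255, [0, 0, 4], [0, 0, 0]],
    [255, [0, 0, 0], [0, 0, 0]],
    [255, [0, 0, 0], [0, 0, 0]],
    [150, [0, 0, 0], [0, 0, 0]],
    [120, [0, 0, 0], [0, 0, 0]],
    [100, [0, 0, 0], [0, 0, 0]],
    [80, [0, 0, 0], [0, 0, 0]],
  ],
)

```text
time_s: 30.8
ee_pos: [656.9, 147.7, 46.6]
ee_rot: [-179.9, -0.1, 167.5]
force: [0.2, 0.2, 0.4]
gripper_width: 58.5
gripper_force: 0.0
```

servo_tool(
  steps=[
    [80, [0, 0, -10], [0, 0, 0]],
    [80, [0, 0, -25], [0, 0, 0]],
    [80, [0, 0, -30], [0, 0, 0]],
    [80, [0, 0, -40], [0, 0, 0]],
    [80, [20, 0, -30], [0, 0, 0]],
    [80, [40, 0, 0], [0, 0, 0]],
    [80, [40, 0, 0], [0, 0, 0]],
    [80, [40, 0, 0], [0, 0, 0]],
    [80, [40, 0, 0], [0, 0, 0]],
    [80, [20, 0, 0], [0, 0, 0]],
  ],
)

```text
time_s: 31.8
ee_pos: [459.0, 191.2, 183.3]
ee_rot: [-180.0, -0.1, 167.6]
force: [-0.1, 0.0, -0.1]
gripper_width: 62.3
gripper_force: 0.0
```

Run:
```python
from m import *
f=grab('top');C=cloud(f);save(f,'t3')
for n,q in dict(ch=(513,379),sq=(667,-115),rd=(509,-368),fl=(656,148)).items():
    print(n,rect(C,q,56,75),rect(C,q,7,20,60))
print(rect(C,(558,12),70,95))
```

```text
ch (array([525.6, 385.3]), array([ 9.5, 50.5]), 25.2, 34, np.float64(62.9)) (array([537.6, 389.6]), array([14.3, 75.7]), 25.8, 116, np.float64(11.3))
sq (array([ 670.5, -115.2]), array([40.2, 40.7]), 83.0, 160, np.float64(62.9)) (array([ 666.9, -114.8]), array([68.3, 69.4]), 83.0, 323, np.float64(11.3))
rd (array([ 507.2, -366.9]), array([48. , 44.9]), 89.8, 183, np.float64(62.9)) (array([ 508.6, -363.3]), array([71.8, 66.6]), 1.4, 288, np.float64(11.4))
fl (array([658.5, 148.6]), array([30.9, 60.3]), 77.5, 197, np.float64(63.0)) (array([656.7, 148.7]), array([58.3, 89.2]), 77.2, 335, np.float64(11.5))
(array([558.6,  12.5]), array([63.3, 62.8]), 0.7, 769, np.float64(79.2))
```

View pics/t3.png

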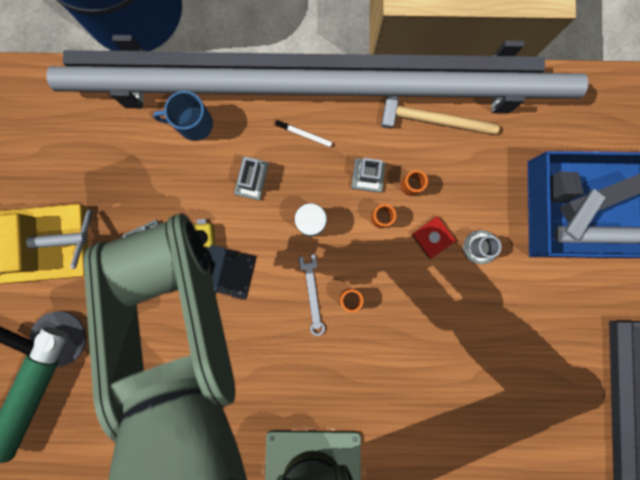

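The square (370,172), flat (251,178) and round (483,246) pieces stand in their nests. The channel, partly hidden by the arm at about (148,235), was verified earlier and its visible part is unchanged. The tin at (311,219) hasn't moved, and the gripper is clear.

```bash
python3 -c "
from h import *
print(ticket.job_done())"
```

```text
the job is handed in; nothing more can be done
None
```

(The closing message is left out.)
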